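# Fill the empty bays of a slanted drive dock with spares

### The arm

A 7-joint arm with a two-finger parallel gripper is mounted at the origin on the work surface. World frame = base frame: x ahead of the robot, y to its left, z up, the work surface at z = 0. Lengths are in m, angles in rad, forces in N, time in s.
With the tool pointing down it reaches from about 0.425 to 0.825 m from the base axis. Payload 3.6 kg.
Tool frame: the origin (TCP) lies at the very end of the fingers, on their centre line; the grasp point (between the pads) lies 19 mm behind it (r.tcp_to_grasp is the distance from the TCP to the grasp point, in m); z points along the fingers, x is the direction in which the jaws open and shut, and the axes are right-handed (so a half turn about z gives the same grasp; the last joint's range is limited). The gripper opens to 93 mm and grips with 3 to 60 N. Pads are 15 mm wide; open, the fingers measure 128 mm over their backs; the gripper's body (75 mm by 188 mm) begins 65 mm behind the grasp point.
Start: joints at [-1.214, 0.615, -0.013, 1.423, 0.008, 1.103, -0.04], TCP at [0.243, 0.603, 0.219] pointing down, gripper open.
Joint ranges: [-3.12, 3.12], [-0.3, 2.06], [-1.34, 1.32], [0.26, 2.42], [-1.36, 4.5], [0.01, 1.98], [-2.84, 2.84]. Speed limits (rad/s): [2.79, 2.79, 3.14, 3.14, 3.14, 3.14, 3.14].

### API

Orientations are given as [roll, pitch, yaw] about the fixed x, y, z axes, in that order (R = Rz(yaw) Ry(pitch) Rx(roll)).
In Python, from station import r gives the robot as it stands.
- The arm moves only by the tool arm_command, never from a script. Its argument "targets" is a list of rows, each an object with "linear": the shift along the world's x, y, z scaled (see below), a list of three; "angular": the turn, a rotation vector about the world's x, y, z scaled (see below), a list of three; "hand": the opening, from 0 (shut) to 1 (fully open). A call has exactly 5 rows; each row is the pose to reach, as a shift and turn from the pose commanded when the call began; what a row does not reach only later rows make up. The controller multiplies each number of a shift by 0.4 m and each number of a turn by 90 degrees. A row lasts 1/10 s, in which the tool goes at most 50 mm and 8.59 degrees, less where a joint would pass 70% of its speed; a pose out of reach is approached as far as the arm can. A call with a number of a shift or a turn outside -1 to 1 is refused whole. A call with a gripper value outside its range is refused whole. The fingers move at their own pace and stop on an object; the grip force is fixed at half the most. Time passes only in rows, so rows that repeat a pose let the fingers close, or fill a call up. It gives the time, the measured TCP pose, the force and the opening at its end, in the units of the state.
- r.sense(): the state, without advancing time (a new reading comes with each control period).
- r.capture(name): name is "scene" or "top" or "wrist"; returns a dict with "frame" (400x640x3 uint8, red, green, blue), "depth" (400x640 float32, m along the optical axis (not along the pixel's ray), 0 where there is no reading), "K" (3x3 intrinsics, pixels), "rvec" (rotation vector, rad) and "tvec" (3), from world to camera coordinates, as OpenCV has them; the wrist camera has in their place "hand_eye" (4x4, takes a point from camera to tool coordinates, whose origin is the TCP and whose axes are the tool frame's). Camera axes: x right, y down, z forward; pixel columns grow to the right and rows downward; lengths in m; the calibration is good to about 2 mm. A picture is of the moment at which its call begins: read the wrist's pose just before it.
- r.close_job(): hands the job in, once; it reports no verdict.
The state is a dict: "time_s": time; "joint_positions": joint angles; "joint_velocities": joint speeds; "joint_torque": joint torques, N m; "tool_pos": TCP position; "eef_rot": TCP orientation; "wrist_force": force on the tool from outside, world axes, zero at the start; "ft_torque": the same for the moment, N m; "opening": finger opening in m.
Only numpy, scipy, OpenCV 4.12 (cv2) and the standard library are available. Lean on these libraries where they do the work, as an engineer would, in place of code of your own. Each camera call takes 0.05 s, during which the arm holds its last target. There are 200 camera calls.

### The job

Two of the five bays of the slanted drive dock are empty: find them, and slide a spare drive from the foam stand fully home into each, guiding it in gently rather than letting it drop. Leave the drives already fitted, the spare that is left over and the other things on the bench where they are.

Things in the scene. Friction and masses are not known exactly. Their poses are not given: they have to be found in the camera images.
- dock: Drive dock, fixed: grey block 95 x 270 x 72 mm on a dark foot, leaning back 30 degrees so that five bays, 50 mm apart along its y, open upwards and to its -x. Origin on the bench, under the floor of the middle bay. Each bay is a blind slot 19 mm wide (along y) by 75 mm, 60 mm deep, mouth chamfered 4 mm. Highest edge 116 mm above the bench. Three bays hold a drive, two are empty; which ones varies.
- bay0 (a point): Bay 0 (0 to 4 in the order of the dock's y), full or empty: centre of its floor, 40 mm above the bench. Its z axis points out of the bay along the slot, 30 degrees from vertical, leaning to the dock's -x; y is across the 19 mm, x along the 75 mm. The mouth is 60 mm along z.
- bay1 (a point): Bay 1 (0 to 4 in the order of the dock's y), full or empty: centre of its floor, 40 mm above the bench. Its z axis points out of the bay along the slot, 30 degrees from vertical, leaning to the dock's -x; y is across the 19 mm, x along the 75 mm. The mouth is 60 mm along z.
- bay2 (a point): Bay 2 (0 to 4 in the order of the dock's y), full or empty: centre of its floor, 40 mm above the bench. Its z axis points out of the bay along the slot, 30 degrees from vertical, leaning to the dock's -x; y is across the 19 mm, x along the 75 mm. The mouth is 60 mm along z.
- bay3 (a point): Bay 3 (0 to 4 in the order of the dock's y), full or empty: centre of its floor, 40 mm above the bench. Its z axis points out of the bay along the slot, 30 degrees from vertical, leaning to the dock's -x; y is across the 19 mm, x along the 75 mm. The mouth is 60 mm along z.
- bay4 (a point): Bay 4 (0 to 4 in the order of the dock's y), full or empty: centre of its floor, 40 mm above the bench. Its z axis points out of the bay along the slot, 30 degrees from vertical, leaning to the dock's -x; y is across the 19 mm, x along the 75 mm. The mouth is 60 mm along z.
- fitted_a: A drive already fitted in one of the bays, its underside on the bay's floor, the upper 50 mm standing out: flat aluminium body 72 mm wide (its x), 16 thick (y), 80 high (z), on top a black neck 40 wide, 16 thick, 30 high; 110 mm in all; 0.18 kg; symmetric, fits either way round. Origin at the centre of the underside, z towards the neck.
- fitted_b: A drive already fitted in one of the bays, its underside on the bay's floor, the upper 50 mm standing out: flat aluminium body 72 mm wide (its x), 16 thick (y), 80 high (z), on top a black neck 40 wide, 16 thick, 30 high; 110 mm in all; 0.18 kg; symmetric, fits either way round. Origin at the centre of the underside, z towards the neck.
- fitted_c: A drive already fitted in one of the bays, its underside on the bay's floor, the upper 50 mm standing out: flat aluminium body 72 mm wide (its x), 16 thick (y), 80 high (z), on top a black neck 40 wide, 16 thick, 30 high; 110 mm in all; 0.18 kg; symmetric, fits either way round. Origin at the centre of the underside, z towards the neck.
- spare_a: A spare drive standing upright in the stand, its upper 70 mm standing out: flat aluminium body 72 mm wide (its x), 16 thick (y), 80 high (z), on top a black neck 40 wide, 16 thick, 30 high; 110 mm in all; 0.18 kg; symmetric, fits either way round. Origin at the centre of the underside, z towards the neck.
- spare_b: A spare drive standing upright in the stand, its upper 70 mm standing out: flat aluminium body 72 mm wide (its x), 16 thick (y), 80 high (z), on top a black neck 40 wide, 16 thick, 30 high; 110 mm in all; 0.18 kg; symmetric, fits either way round. Origin at the centre of the underside, z towards the neck.
- spare_c: A spare drive standing upright in the stand, its upper 70 mm standing out: flat aluminium body 72 mm wide (its x), 16 thick (y), 80 high (z), on top a black neck 40 wide, 16 thick, 30 high; 110 mm in all; 0.18 kg; symmetric, fits either way round. Origin at the centre of the underside, z towards the neck.
- stand: Stand for spares, fixed: a black foam block 105 x 180 x 50 mm with three wells in a row along its y, 55 mm apart, each 77 x 21 mm and 40 mm deep (floor 10 mm above the bench). Origin at the centre of its underside.
- screwdriver: A screwdriver, 190 mm long, lying on the bench along its x; a bystander.
- carton: A closed cardboard carton 110 x 80 x 60 mm on the bench; origin at the centre of its underside; a bystander.
- fan: A black case fan 80 x 80 x 25 mm lying on the bench; origin at the centre of its underside; a bystander.

How it is judged:
At the end, for the whole second after the job is handed in: All five bays hold a released drive at rest, underside within 5 mm of the bay floor's centre and z within 0.07 rad of the bay's. Moved since the start: left-over spare under 15 mm, fitted drives under 6 mm, bystanders under 20 mm (distance between any of fitted_a, fitted_b, fitted_c, spare_a, spare_b, spare_c and bay0 below 0.005 m and distance between any of fitted_a, fitted_b, fitted_c, spare_a, spare_b, spare_c and bay1 below 0.005 m and distance between any of fitted_a, fitted_b, fitted_c, spare_a, spare_b, spare_c and bay2 below 0.005 m and distance between any of fitted_a, fitted_b, fitted_c, spare_a, spare_b, spare_c and bay3 below 0.005 m and distance between any of fitted_a, fitted_b, fitted_c, spare_a, spare_b, spare_c and bay4 below 0.005 m and distance of any of spare_a, spare_b, spare_c from where it was at the start of the episode below 0.015 m and distance of each of fitted_a, fitted_b, fitted_c from where it was at the start of the episode below 0.006 m and distance of each of screwdriver, carton, fan from where it was at the start of the episode below 0.02 m and linear speed of each of spare_a, spare_b, spare_c below 0.02 m/s); the robot touches nothing.
It fails at once if a drive that was already fitted is moved by more than 15 mm (distance of any of fitted_a, fitted_b, fitted_c from where it was at the start of the episode above 0.015 m).
It fails at once if a spare drops into a bay: it moves faster than 0.4 m/s within 45 mm of the bay's floor ((linear speed of spare_a above 0.4 m/s and (distance between spare_a and bay0 below 0.045 m or distance between spare_a and bay1 below 0.045 m or distance between spare_a and bay2 below 0.045 m or distance between spare_a and bay3 below 0.045 m or distance between spare_a and bay4 below 0.045 m)) or (linear speed of spare_b above 0.4 m/s and (distance between spare_b and bay0 below 0.045 m or distance between spare_b and bay1 below 0.045 m or distance between spare_b and bay2 below 0.045 m or distance between spare_b and bay3 below 0.045 m or distance between spare_b and bay4 below 0.045 m)) or (linear speed of spare_c above 0.4 m/s and (distance between spare_c and bay0 below 0.045 m or distance between spare_c and bay1 below 0.045 m or distance between spare_c and bay2 below 0.045 m or distance between spare_c and bay3 below 0.045 m or distance between spare_c and bay4 below 0.045 m))).
It fails at once if a bystander (screwdriver, carton, fan) is moved by more than 30 mm (distance of any of screwdriver, carton, fan from where it was at the start of the episode above 0.03 m).
It also fails if it takes over 64 s, if anything falls off the work surface, if the arm or the gripper's body presses on something with over 40 N, if the wrist force passes 120 N, or if a joint passes its speed limit or range.

## Working session

There is one attempt and no reset: what is moved stays moved. The work goes in short steps, Python scripts to look and compute and a tool call to move; the robot and the scene stay as the last step left them, time stands still between calls to the robot, and variables do not carry over. Pictures are saved under pics/ and viewed, about 8 in all and at most 12, crops included, and the job is handed in when it is done.

Besides the shell and the picture viewer there is one more tool, called after "Emit:" by a JSON object that holds its "method" and its "body". arm_command: Moves the arm, as the interface text tells. Shifts and turns lie within -1 to 1; 1 stands for 0.4 m of shift or 90 degrees of turn. Its arguments: {"type":"object","properties":{"targets":{"type":"array","items":{"type":"object","properties":{"linear":{"type":"array","items":{"type":"number"}},"angular":{"type":"array","items":{"type":"number"}},"hand":{"type":"number"}}}}},"required":["targets"]}

```bash
mkdir -p pics; ls
cat > h.py <<'E'
import numpy as np,cv2
from station import r
def cap(n):
    s=r.sense(); c=r.capture(n); np.savez(n+'.npz',**c,tp=s['tool_pos'],er=s['eef_rot']); return c
def cloud(c):
    K=c['K'];d=c['depth'];v,u=np.mgrid[:d.shape[0],:d.shape[1]]
    P=np.stack([(u-K[0,2])/K[0,0]*d,(v-K[1,2])/K[1,1]*d,d],-1)
    R=cv2.Rodrigues(np.array(c['rvec'],float))[0]
    return (P-np.array(c['tvec']).ravel())@R
E
python3 - <<'E'
from h import *
print(r.sense())
a=cap('scene');b=cap('top')
cv2.imwrite('pics/s.png',a['frame'][...,::-1]);cv2.imwrite('pics/t.png',b['frame'][...,::-1])
for c in(a,b):print(c['K'],c['rvec'],c['tvec'])
E
```

```text
pics
{'time_s': 0.0, 'joint_positions': array([-1.21451722,  0.61594402, -0.01256924,  1.42489897,  0.00812078,
        1.10339281, -0.04038537]), 'joint_velocities': array([-5.12513953e-04,  5.47946579e-05,  8.54263557e-04,  3.13804172e-04,
        1.25409865e-03,  1.52114169e-03,  9.05444088e-04]), 'joint_torque': array([-1.81008782e-04, -4.58942306e+01,  2.09539714e-01, -1.65739685e+01,
       -6.08449546e-02,  2.06429668e-02,  2.46392865e-04]), 'tool_pos': array([0.24249946, 0.60221361, 0.2174652 ]), 'eef_rot': array([3.14150923e+00, 2.59125837e-03, 1.18806915e+00]), 'wrist_force': array([ 0.18584387,  0.08826413, -0.75407095]), 'ft_torque': array([ 0.02259862, -0.01528652, -0.06742614]), 'opening': 0.09313730233735687}
[[484.17450072   0.         331.11237581]
 [  0.         484.17450072 202.11185094]
 [  0.           0.           1.        ]] [ 1.68950489  1.74551412 -0.79081342] [ 0.06643536 -0.33792387  1.75697309]
[[454.63274289   0.         320.49123438]
 [  0.         454.63274289 199.30074728]
 [  0.           0.           1.        ]] [ 2.12699984 -2.17111576  0.11077876] [-0.0194715   0.5786256   1.02866647]
```

View pics/s.png

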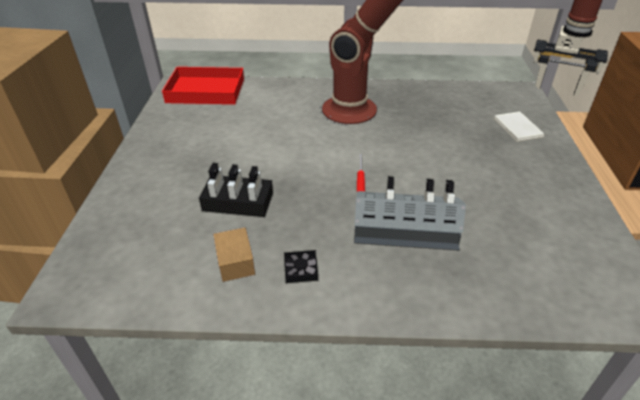

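View pics/t.png

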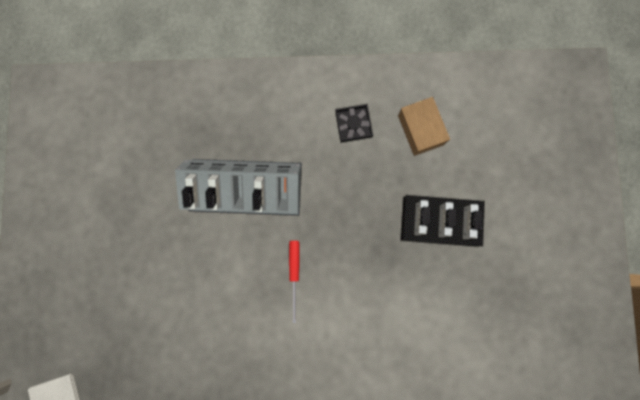

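The top view shows the dock at (240,187) and the stand at (443,220). Bays at columns ~189, 211 and 258 are full. The bays at ~238 and ~283 look empty, and there is something reddish at (284,185). The scene view agrees. Next I'll measure and zoom in.

Run:
```python
from h import *
b=dict(np.load('top.npz'));P=cloud(b);f=b['frame'].astype(int)
crop=np.hstack([cv2.resize(b['frame'][150:225,170:310],None,fx=5,fy=5,interpolation=cv2.INTER_CUBIC)])
cv2.imwrite('pics/t2.png',crop[...,::-1])
print('table z',np.median(P[300:380,330:600,2]))
# stand top
S=np.zeros(P.shape[:2],bool);S[185:255,390:495]=1
m=S&(abs(P[...,2]-.05)<.006)
print('stand z',np.median(P[m][:,2]),m.sum())
rc=cv2.minAreaRect(P[m][:,:2].astype(np.float32));print('stand',rc)
m=S&(P[...,2]>.07)
n,l,st,ce=cv2.connectedComponentsWithStats(m.astype(np.uint8))
for i in range(1,n):
    q=P[l==i]
    if len(q)<20:continue
    t=q[q[:,2]>.112]; s=q[(abs(q[:,2]-.09)<.006)]
    for w,x in(('neck',t),('shoulder',s)):
        if len(x)>4:print(w,len(x),np.median(x[:,2]),cv2.minAreaRect(x[:,:2].astype(np.float32)))
# dock
D=np.zeros(P.shape[:2],bool);D[155:220,172:306]=1
m=D&(P[...,2]>.06)&(P[...,2]<.122)
q=P[m]
for it in range(6):
    A=np.c_[q[:,:2],np.ones(len(q))];c=np.linalg.lstsq(A,q[:,2],rcond=None)[0]
    e=abs(P[m]@np.r_[c[:2],-1]+c[2]);q=P[m][e<(.01,.006,.004,.003,.003,.003)[it]]
print('plane',c,'tilt',np.degrees(np.arctan(np.hypot(*c[:2]))),'yaw',np.degrees(np.arctan2(c[1],c[0])),len(q))
print(cv2.minAreaRect(q[:,:2].astype(np.float32)),q.min(0),q.max(0))
np.save('dockpl.npy',q)
```

```text
table z 0.0014345341665901472
stand z 0.05111986521151443 2286
stand ((0.5223159790039062, -0.31205323338508606), (0.18186397850513458, 0.10534100234508514), 84.24066162109375)
neck 159 0.12102072825895298 ((0.48236706852912903, -0.1659306138753891), (0.039635468274354935, 0.2373976707458496), 26.03046989440918)
shoulder 128 0.09124435378646042 ((0.5274102687835693, -0.25639986991882324), (0.016316967085003853, 0.0709322839975357), 85.69780731201172)
neck 157 0.12099754836973257 ((0.4961858093738556, -0.1855481117963791), (0.04061679542064667, 0.28368282318115234), 11.467276573181152)
shoulder 142 0.0907639576947061 ((0.5220106244087219, -0.31096795201301575), (0.01708070933818817, 0.07128555327653885), 84.9653549194336)
neck 166 0.12100240051603532 ((0.4929466247558594, -0.21236975491046906), (0.040165577083826065, 0.3333870768547058), 8.628129959106445)
shoulder 144 0.09096286476208082 ((0.5163365602493286, -0.36524900794029236), (0.01619105227291584, 0.07134750485420227), 83.74664306640625)
plane [ 0.30890868  0.00317039 -0.09161675] tilt 17.167223840787166 yaw 0.5880167062150066 875
((0.5990107655525208, 0.15359364449977875), (0.27119168639183044, 0.08663688600063324), 86.3808822631836) [0.54808343 0.01584933 0.07538774] [0.64572436 0.28851207 0.11021649]
```

View pics/t2.png

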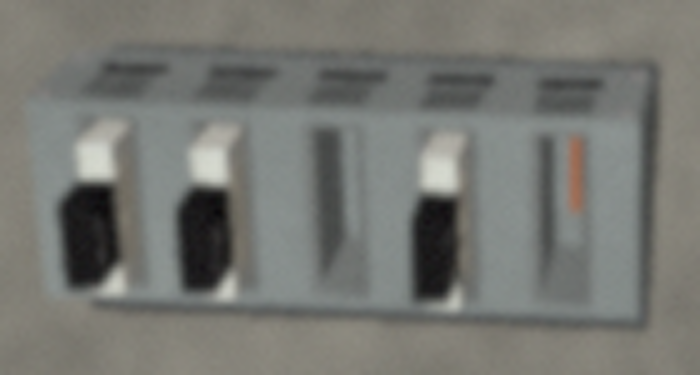

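Run:
```python
from h import *
b=dict(np.load('top.npz'));P=cloud(b)
P[...,2]-=.0012
D=np.zeros(P.shape[:2],bool);D[155:220,172:306]=1
m=D&(P[...,2]>.06)&(P[...,2]<.122)
A=P[m]; w=A[:,2]-.577*A[:,0]; h,e=np.histogram(w,bins=np.arange(-.4,-.1,.003)); k=e[h.argmax()]+.0015
q=A[abs(w-k)<.006]
for t in (.004,.003,.0025,.0025):
    c=np.linalg.lstsq(np.c_[q[:,:2],np.ones(len(q))],q[:,2],rcond=None)[0]
    e=(A[:,:2]@c[:2]+c[2]-A[:,2])*.866; q=A[abs(e)<t]
yaw=np.arctan2(c[1],c[0])
print('plane',c,'tilt',np.degrees(np.arctan(np.hypot(*c[:2]))),'yaw',np.degrees(yaw),len(q))
rc=cv2.minAreaRect(q[:,:2].astype(np.float32));print(rc,'expect .270 x .0823')
print('z range',np.percentile(q[:,2],[1,99]))
# necks top: highest points along plane normal
n=np.r_[-c[:2],1];n/=np.linalg.norm(n)
hh=(P-q.mean(0))@n
mm=D&(abs(hh-.05)<.006)
nn,l,st,ce=cv2.connectedComponentsWithStats(mm.astype(np.uint8))
ya=np.radians(rc[2]-90)
x=np.array([.866*np.cos(ya),.866*np.sin(ya),.5]);y=np.array([-np.sin(ya),np.cos(ya),0])
print('yaw from rect',np.degrees(ya),n)
for i in range(1,nn):
    Q=P[l==i]
    if len(Q)<15:continue
    uv=np.c_[Q@x,Q@y]; print('necktop',len(Q),np.median(hh[l==i]),cv2.minAreaRect(uv.astype(np.float32)))
    
g=q;u=np.c_[g@x,g@y];print('face uv rng',np.percentile(u,[.3,99.7],axis=0).T, cv2.minAreaRect(u.astype(np.float32)))
uv=np.stack([P@x,P@y],-1)
# inside bay candidates: depth below the face
dm=D&(hh<-.01)&(hh>-.07)&(uv[...,0]>u[:,0].min())&(uv[...,0]<u[:,0].max())&(uv[...,1]>u[:,1].min())&(uv[...,1]<u[:,1].max())
nn,l,st,ce=cv2.connectedComponentsWithStats(dm.astype(np.uint8))
for i in range(1,nn):
    if st[i,4]>15:
        s=l==i;print('hole',st[i],uv[s].min(0),uv[s].max(0),'depth',np.percentile(hh[s],[2,50]))
```

```text
plane [ 0.57157567 -0.03404323 -0.24133567] tilt 29.79496002678971 yaw -3.408528700970331 2538
((0.5925341248512268, 0.15379492938518524), (0.2698710560798645, 0.08462879061698914), 86.57247924804688) expect .270 x .0823
z range [0.06741621 0.11628049]
yaw from rect -3.427520751953125 [-0.49601861  0.02954303  0.86780917]
necktop 142 0.04987110979568458 ((0.5492473840713501, 0.2874806523323059), (0.039560433477163315, 0.01725369691848755), 0.7125864028930664)
necktop 145 0.049931975947564836 ((0.5497833490371704, 0.2383415699005127), (0.017968708649277687, 0.04056568071246147), 89.37052917480469)
necktop 145 0.04997874192115419 ((0.549732506275177, 0.13820652663707733), (0.015759794041514397, 0.03970998898148537), 87.65572357177734)
face uv rng [[0.50171008 0.59783609]
 [0.05419752 0.32290419]] ((0.5497611165046692, 0.1889488846063614), (0.09688510745763779, 0.2697797119617462), 0.06555142253637314)
hole [178 160 122  13 975] [0.59499221 0.05432097] [0.5983253  0.32218532] depth [-0.06875578 -0.03931082]
hole [233 176  10  30 231] [0.50964535 0.18139858] [0.58150144 0.19908759] depth [-0.06202739 -0.04031626]
hole [278 177   9  31 252] [0.51034668 0.08025939] [0.58166369 0.09860844] depth [-0.06180761 -0.05404148]
```

The measurements agree with the given sizes: the face is 270 x 97 mm, the tilt is 29.8° and the mouth height is 92 mm. Bays 0 and 2 are empty down to 62 mm by depth, so the red patch is only a mark. I'll start moving.

Emit:
{"method": "arm_command", "body": {"targets": [{"linear": [0.065, -0.105, 0.015], "angular": [0, 0, 0.09], "hand": 0.43}, {"linear": [0.13, -0.21, 0.03], "angular": [0, 0, 0.18], "hand": 0.43}, {"linear": [0.195, -0.315, 0.045], "angular": [0, 0, 0.18], "hand": 0.43}, {"linear": [0.26, -0.42, 0.06], "angular": [0, 0, 0.18], "hand": 0.43}, {"linear": [0.325, -0.525, 0.075], "angular": [0, 0, 0.18], "hand": 0.43}]}}

```text
time_s: 0.6
tool_pos: [0.3735, 0.3908, 0.2485]
eef_rot: [-3.141, 0.001, 1.471]
wrist_force: [0.6, 0.1, -0.9]
opening: 0.0579
```

Emit:
{"method": "arm_command", "body": {"targets": [{"linear": [0.065, -0.105, 0.015], "angular": [0, 0, 0], "hand": 0.43}, {"linear": [0.13, -0.21, 0.03], "angular": [0, 0, 0], "hand": 0.43}, {"linear": [0.195, -0.315, 0.045], "angular": [0, 0, 0], "hand": 0.43}, {"linear": [0.26, -0.42, 0.06], "angular": [0, 0, 0], "hand": 0.43}, {"linear": [0.325, -0.525, 0.075], "angular": [0, 0, 0], "hand": 0.43}]}}

```text
time_s: 1.1
tool_pos: [0.5032, 0.181, 0.2787]
eef_rot: [-3.141, 0.0, 1.471]
wrist_force: [1.7, 1.5, -0.2]
opening: 0.0399
```

Emit:
{"method": "arm_command", "body": {"targets": [{"linear": [0.006, -0.11, 0], "angular": [0, 0, 0], "hand": 0.43}, {"linear": [0.012, -0.22, 0], "angular": [0, 0, 0], "hand": 0.43}, {"linear": [0.018, -0.33, 0], "angular": [0, 0, 0], "hand": 0.43}, {"linear": [0.024, -0.44, -0.02], "angular": [0, 0, 0], "hand": 0.43}, {"linear": [0.03, -0.56, -0.04], "angular": [0, 0, 0], "hand": 0.43}]}}

```text
time_s: 1.6
tool_pos: [0.5146, -0.0421, 0.2624]
eef_rot: [3.141, -0.001, 1.472]
wrist_force: [0.3, 0.3, -0.3]
opening: 0.0404
```

Emit:
{"method": "arm_command", "body": {"targets": [{"linear": [0.007, -0.11, -0.02], "angular": [0, 0, 0], "hand": 0.43}, {"linear": [0.015, -0.22, -0.05], "angular": [0, 0, 0], "hand": 0.43}, {"linear": [0.022, -0.33, -0.08], "angular": [0, 0, 0], "hand": 0.43}, {"linear": [0.03, -0.43, -0.11], "angular": [0, 0, 0], "hand": 0.43}, {"linear": [0.031, -0.535, -0.145], "angular": [0, 0, 0], "hand": 0.43}]}}

```text
time_s: 2.1
tool_pos: [0.5273, -0.2563, 0.2039]
eef_rot: [3.141, -0.0, 1.471]
wrist_force: [0.1, -0.1, 0.0]
opening: 0.04
```

Run:
```python
from h import *
from scipy.spatial.transform import Rotation as Ro
c=cap('wrist');d=np.load('wrist.npz')
cv2.imwrite('pics/w.png',c['frame'][...,::-1])
K=c['K'];D=c['depth'];v,u=np.mgrid[:400,:640]
C=np.stack([(u-K[0,2])/K[0,0]*D,(v-K[1,2])/K[1,1]*D,D],-1)
H=np.array(c['hand_eye']);T=C@H[:3,:3].T+H[:3,3]
W=T@Ro.from_euler('xyz',d['er']).as_matrix().T+d['tp'];W[D==0]=9
print(d['tp'],d['er'])
for nm,lo,hi in(('stand',.047,.053),('shoulder',.086,.094),('neck',.117,.123)):
    m=abs(W[...,2]-(lo+hi)/2)<(hi-lo)/2
    n,l,st,ce=cv2.connectedComponentsWithStats(m.astype(np.uint8))
    for i in range(1,n):
        if st[i,4]>150:
            q=W[l==i];print(nm,st[i],np.median(q[:,2]).round(4),cv2.minAreaRect(q[:,:2].astype(np.float32)))
```

```text
[ 0.52732413 -0.25632697  0.20393291] [ 3.14144752e+00 -4.35698869e-04  1.47142895e+00]
stand [ 182  141  165   91 8160] 0.05 ((0.5238564014434814, -0.3121623396873474), (0.18045061826705933, 0.10580524802207947), 84.20547485351562)
stand [543 187  19  85 357] 0.0502 ((0.6079726219177246, 0.01699429377913475), (0.003120207693427801, 0.10529227554798126), 86.71981811523438)
shoulder [194 161  24  70 549] 0.0899 ((0.5178200602531433, -0.3663000762462616), (0.0163650531321764, 0.07179317623376846), 84.17820739746094)
shoulder [250 162  20  69 443] 0.0899 ((0.5232847929000854, -0.31164315342903137), (0.01644119992852211, 0.07119078934192657), 84.88593292236328)
shoulder [307 162  16  18 283] 0.0901 ((0.5015244483947754, -0.2544368803501129), (0.014799859374761581, 0.016492780297994614), 84.39698791503906)
shoulder [617 209  23  53 484] 0.0899 ((0.6023362278938293, 0.06346984952688217), (0.010869115591049194, 0.05692435801029205), 76.16239929199219)
shoulder [574 211  36  47 611] 0.0897 ((0.5992631316184998, 0.029440302401781082), (0.027235161513090134, 0.05226555094122887), 85.02001953125)
neck [182 184  23  43 772] 0.1199 ((0.5176588892936707, -0.36639204621315), (0.01676258072257042, 0.039516206830739975), 83.98097229003906)
neck [244 185  20  42 747] 0.12 ((0.5233247876167297, -0.31197792291641235), (0.01624912954866886, 0.03939710557460785), 84.07307434082031)
neck [306 185  18  42 736] 0.1201 ((0.5287445187568665, -0.25707119703292847), (0.015499398112297058, 0.03920256718993187), 83.83055114746094)
```

View pics/w.png

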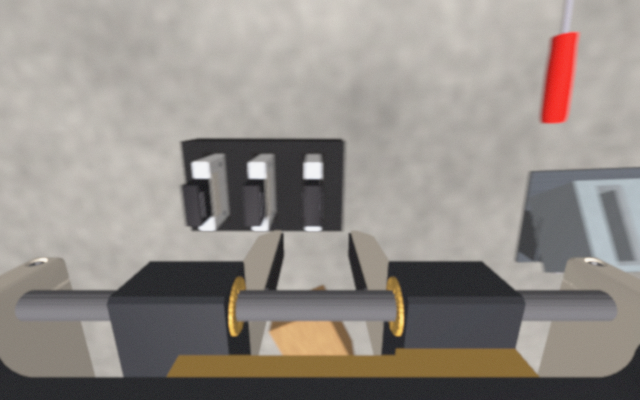

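The wrist view shows the three spares with necks at (194,205), (254,206) and (315,206), centred between the fingers. It agrees with the top view to within 1.5 mm. I'll descend and grasp.

Emit:
{"method": "arm_command", "body": {"targets": [{"linear": [0.003, -0.0015, -0.08], "angular": [0, 0, 0], "hand": 0.43}, {"linear": [0.003, -0.0015, -0.16], "angular": [0, 0, 0], "hand": 0.43}, {"linear": [0.003, -0.0015, -0.24], "angular": [0, 0, 0], "hand": 0.43}, {"linear": [0.003, -0.0015, -0.31], "angular": [0, 0, 0], "hand": 0.43}, {"linear": [0.003, -0.0015, -0.31], "angular": [0, 0, 0], "hand": 0.3}]}}

```text
time_s: 2.65
tool_pos: [0.5251, -0.2538, 0.0766]
eef_rot: [-3.132, -0.003, 1.471]
wrist_force: [0.1, -1.4, -0.5]
opening: 0.0355
```

Emit:
{"method": "arm_command", "body": {"targets": [{"linear": [0, 0, 0], "angular": [0, 0, 0], "hand": 0}, {"linear": [0, 0, 0], "angular": [0, 0, 0], "hand": 0}, {"linear": [0, 0, 0], "angular": [0, 0, 0], "hand": 0}, {"linear": [0, 0, 0], "angular": [0, 0, 0], "hand": 0}, {"linear": [0, 0, 0], "angular": [0, 0, 0], "hand": 0}]}}

```text
time_s: 3.15
tool_pos: [0.5294, -0.2562, 0.0824]
eef_rot: [3.138, 0.001, 1.471]
wrist_force: [-1.1, -0.2, 6.7]
opening: 0.0156
```

Emit:
{"method": "arm_command", "body": {"targets": [{"linear": [0, 0, 0.03], "angular": [0, 0, 0], "hand": 0}, {"linear": [0, 0, 0.1], "angular": [0, 0, 0], "hand": 0}, {"linear": [0, 0, 0.2], "angular": [0, 0, 0.0], "hand": 0}, {"linear": [0, 0, 0.3], "angular": [0, 0, 0.026], "hand": 0}, {"linear": [0, 0, 0.4], "angular": [0, 0, 0.026], "hand": 0}]}}

```text
time_s: 3.65
tool_pos: [0.5275, -0.2553, 0.2423]
eef_rot: [-3.14, -0.0, 1.512]
wrist_force: [0.8, 0.3, -2.2]
opening: 0.0162
```

Emit:
{"method": "arm_command", "body": {"targets": [{"linear": [0, 0.1, 0.03], "angular": [-0.004, -0.067, 0], "hand": 0}, {"linear": [0, 0.2, 0.06], "angular": [-0.008, -0.133, 0], "hand": 0}, {"linear": [0, 0.3, 0.06], "angular": [-0.012, -0.2, 0], "hand": 0}, {"linear": [0, 0.4, 0.06], "angular": [-0.016, -0.267, 0], "hand": 0}, {"linear": [0, 0.5, 0.06], "angular": [-0.02, -0.333, 0], "hand": 0}]}}

```text
time_s: 4.15
tool_pos: [0.5269, -0.0543, 0.2653]
eef_rot: [2.614, -0.001, 1.511]
wrist_force: [0.2, 0.1, -1.3]
opening: 0.0161
```

Emit:
{"method": "arm_command", "body": {"targets": [{"linear": [0, 0.09, -0.03], "angular": [0, 0, 0], "hand": 0}, {"linear": [0, 0.18, -0.06], "angular": [0, 0, 0], "hand": 0}, {"linear": [-0.002, 0.279, -0.1], "angular": [0, 0, 0], "hand": 0}, {"linear": [-0.002, 0.279, -0.14], "angular": [0, 0, 0], "hand": 0}, {"linear": [-0.002, 0.279, -0.14], "angular": [0, 0, 0], "hand": 0}]}}

```text
time_s: 4.65
tool_pos: [0.5248, 0.059, 0.2062]
eef_rot: [2.624, 0.003, 1.518]
wrist_force: [-0.5, -0.9, -1.6]
opening: 0.0159
```

```bash
cat > dk.py <<'E'
from h import *
from scipy.spatial.transform import Rotation as Ro
import sys
def wr(name):
    c=cap('wrist');d=np.load('wrist.npz')
    cv2.imwrite(f'pics/{name}.png',c['frame'][...,::-1])
    K=c['K'];D=c['depth'];v,u=np.mgrid[:400,:640]
    C=np.stack([(u-K[0,2])/K[0,0]*D,(v-K[1,2])/K[1,1]*D,D],-1)
    H=np.array(c['hand_eye']);T=C@H[:3,:3].T+H[:3,3]
    W=T@Ro.from_euler('xyz',d['er']).as_matrix().T+d['tp'];W[D==0]=9;T[D==0]=9
    return c,d,T,W
def dock(W):
    ya=np.radians(-3.42);x=np.array([.866*np.cos(ya),.866*np.sin(ya),.5]);y=np.array([-np.sin(ya),np.cos(ya),0]);n=np.cross(x,y)
    M=np.array([.5925,.1535,.092])
    return np.stack([(W-M)@x,(W-M)@y,(W-M)@n],-1)
E
python3 - <<'E'
from dk import *
c,d,T,W=wr('w2');L=dock(W)
print(d['tp'],d['er'],'tcp dock frame',dock(d['tp']).round(4))
f=(abs(L[...,2])<.006)&(abs(L[...,0])<.06)&(abs(L[...,1])<.15)
q=L[f];print('face',len(q),'h',np.median(q[:,2]),np.percentile(q[:,:2],[.2,99.8],axis=0).T)
A=np.c_[q[:,:2],np.ones(len(q))];print('plane resid tilt',np.linalg.lstsq(A,q[:,2],rcond=None)[0])
g=(L[...,2]<-.008)&(L[...,2]>-.07)&(abs(L[...,0])<.045)&(abs(L[...,1])<.132)
n,l,st,ce=cv2.connectedComponentsWithStats(g.astype(np.uint8))
for i in range(1,n):
    if st[i,4]>100:q=L[l==i];print('hole',st[i],np.percentile(q,[1,99],axis=0).T.round(4).tolist())
g=(abs(L[...,2]-.05)<.005)&(abs(L[...,1])<.14)&(abs(L[...,0])<.05)
n,l,st,ce=cv2.connectedComponentsWithStats(g.astype(np.uint8))
for i in range(1,n):
    if st[i,4]>100:print('neck',st[i],cv2.minAreaRect(L[l==i][:,:2].astype(np.float32)))
# held drive in tool frame
g=(abs(T[...,0])<.012)&(abs(T[...,1])<.045)&(T[...,2]>-.06)&(T[...,2]<.085)
q=T[g];print('held',len(q),np.percentile(q,[1,99],axis=0).T.round(4).tolist())
E
```

```text
[0.52476742 0.05899675 0.20616424] [2.62448826 0.00317507 1.51799592] tcp dock frame [ 0.0034 -0.0984  0.1299]
face 12809 h -0.00035230611909216076 [[-0.04665969  0.04841379]
 [-0.13484256  0.13410971]]
plane resid tilt [ 0.00154303  0.00074305 -0.00047705]
hole [305 154  18  20 249] [[-0.0323, -0.014], [-0.1097, -0.0906], [-0.0619, -0.0173]]
hole [ 396  155   23   68 1112] [[-0.0335, 0.0389], [-0.0036, 0.0098], [-0.0612, -0.0083]]
neck [359 180  21  44 814] ((-0.0002864822745323181, -0.050413161516189575), (0.016418593004345894, 0.03981048986315727), 89.98241424560547)
neck [467 181  27  44 880] ((-0.00031075067818164825, 0.04908604919910431), (0.016931507736444473, 0.0397760272026062), 89.30701446533203)
neck [521 182  30  43 906] ((-6.208755075931549e-05, 0.09930408746004105), (0.039976418018341064, 0.017824802547693253), 1.2040207386016846)
held 4464 [[-0.0116, 0.0115], [-0.0363, 0.007], [-0.0586, 0.0583]]
```

View pics/w2.png

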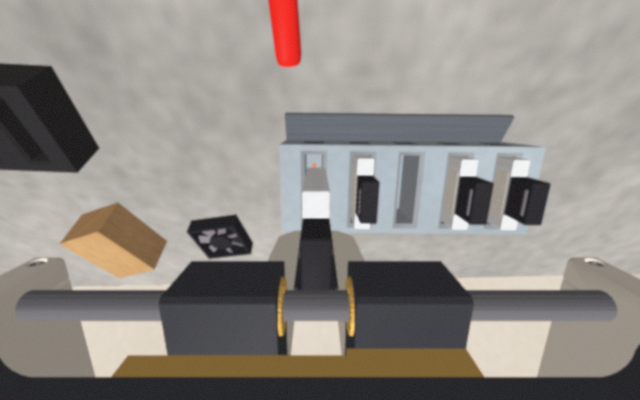

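The wrist view shows the drive held over bay 0 at (315,200). Bay 2 at (408,187) is empty, and the necks sit at (368,200), (474,200) and (527,200). The dock estimate holds to within 0.7 mm. I'll let the arm settle and read the pose.

Emit:
{"method": "arm_command", "body": {"targets": [{"linear": [0, 0, 0], "angular": [0, 0, 0], "hand": 0}, {"linear": [0, 0, 0], "angular": [0, 0, 0], "hand": 0}, {"linear": [0, 0, 0], "angular": [0, 0, 0], "hand": 0}, {"linear": [0, 0, 0], "angular": [0, 0, 0], "hand": 0}, {"linear": [0, 0, 0], "angular": [0, 0, 0], "hand": 0}]}}

```text
time_s: 5.2
tool_pos: [0.5277, 0.0551, 0.209]
eef_rot: [2.617, 0.0, 1.51]
wrist_force: [0.4, -0.0, -2.2]
opening: 0.016
```

```bash
cat > go.py <<'E'
# go.py u v h : shift from the sensed pose to a TCP target in dock coordinates, and turn needed
from dk import *
s=r.sense();ya=np.radians(-3.42)
x=np.array([.866*np.cos(ya),.866*np.sin(ya),.5]);y=np.array([-np.sin(ya),np.cos(ya),0]);n=np.cross(x,y)
print('t',s['time_s'],'tcp dock',dock(s['tool_pos']).round(4),'F dock',(np.c_[x,y,n].T@s['wrist_force']).round(1),'open',round(s['opening'],4))
R=np.c_[y,-np.cross(n,-y)*-1,-n]; R[:,1]=np.cross(R[:,2],R[:,0])
print('turn',(Ro.from_matrix(R@Ro.from_euler('xyz',s['eef_rot']).as_matrix().T).as_rotvec()/(np.pi/2)).round(4))
if len(sys.argv)>3:
    t=np.array(sys.argv[1:4],float);p=np.array([.5925,.1535,.092])+t[0]*x+t[1]*y+t[2]*n
    print('shift units',((p-s['tool_pos'])/.4).round(4))
E
python3 go.py -0.0002 -0.1006 0.087
```

```text
t 5.2 tcp dock [ 0.0076 -0.1021  0.1307] F dock [-0.8 -0.  -2.1] open 0.016
turn [0.0001 0.0005 0.0009]
shift units [ 0.038   0.0016 -0.1043]
```

Emit:
{"method": "arm_command", "body": {"targets": [{"linear": [0.008, 0.0005, -0.02], "angular": [0, 0, 0], "hand": 0}, {"linear": [0.018, 0.001, -0.05], "angular": [0, 0, 0], "hand": 0}, {"linear": [0.028, 0.0015, -0.08], "angular": [0, 0, 0], "hand": 0}, {"linear": [0.038, 0.0015, -0.104], "angular": [0, 0, 0], "hand": 0}, {"linear": [0.038, 0.0015, -0.104], "angular": [0, 0, 0], "hand": 0}]}}

```text
time_s: 5.7
tool_pos: [0.5433, 0.0566, 0.1669]
eef_rot: [2.622, 0.002, 1.511]
wrist_force: [0.7, -0.1, -2.4]
opening: 0.0161
```

Emit:
{"method": "arm_command", "body": {"targets": [{"linear": [0, 0, 0], "angular": [0, 0, 0], "hand": 0}, {"linear": [0, 0, 0], "angular": [0, 0, 0], "hand": 0}, {"linear": [0, 0, 0], "angular": [0, 0, 0], "hand": 0}, {"linear": [0, 0, 0], "angular": [0, 0, 0], "hand": 0}, {"linear": [0, 0, 0], "angular": [0, 0, 0], "hand": 0}]}}

```text
time_s: 6.2
tool_pos: [0.5433, 0.0568, 0.1688]
eef_rot: [2.619, 0.001, 1.511]
wrist_force: [-0.5, -0.5, -2.4]
opening: 0.0157
```

```bash
cat > held.py <<'E'
from dk import *
c,d,T,W=wr(sys.argv[1])
# near face of held drive (tool y ~ -.036) : lateral extent and slope along z ; top of neck
g=(abs(T[...,0])<.0105)&(T[...,1]<.02)&(T[...,1]>-.045)&(T[...,2]>.0)&(T[...,2]<.06)
q=T[g]
for a in np.arange(0,.06,.01):
    k=q[(q[:,2]>=a)&(q[:,2]<a+.01)]
    if len(k)>20:print('z',a.round(3),len(k),'x',np.percentile(k[:,0],[3,97]).round(4),'y',np.percentile(k[:,1],[2,20,50]).round(4))
g=(abs(T[...,0])<.0105)&(abs(T[...,1])<.045)&(abs(T[...,2]+.01)<.004);q=T[g]
print('shoulder z',np.median(q[:,2]) if len(q) else None,len(q))
E
python3 held.py w3; python3 go.py -0.0002 -0.1006 0.087
```

```text
z 0.0 98 x [-0.0072  0.0071] y [-0.0365 -0.0362 -0.0361]
z 0.01 79 x [-0.0072  0.0076] y [-0.0364 -0.0363 -0.0361]
z 0.02 66 x [-0.0069  0.0073] y [-0.0364 -0.0362 -0.0361]
z 0.03 66 x [-0.0072  0.007 ] y [-0.0365 -0.0363 -0.0361]
z 0.04 54 x [-0.0068  0.0075] y [-0.0364 -0.0362 -0.0361]
z 0.05 49 x [-0.0071  0.0075] y [-0.0363 -0.0362 -0.0361]
shoulder z -0.007913278539161406 897
t 6.25 tcp dock [ 0.0008 -0.0995  0.0881] F dock [-2.2  0.1 -2.2] open 0.0156
turn [ 0.0003 -0.0009 -0.0001]
shift units [-0.0009 -0.0028 -0.0037]
```

View pics/w3.png

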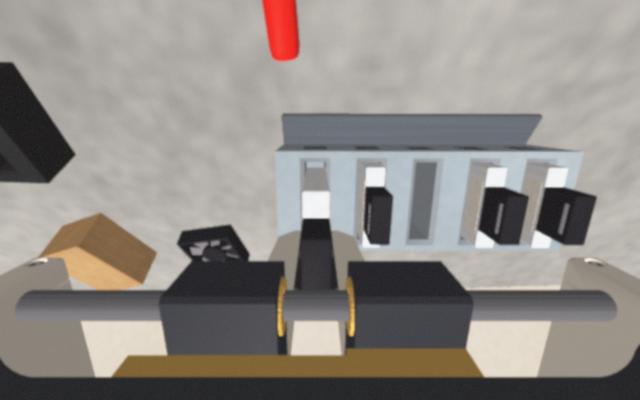

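The drive hangs straight and centred to 0.2 mm, with its underside 72 mm beyond the TCP. It is home when the TCP is about 12 mm above the dock face. I'll insert slowly.

Emit:
{"method": "arm_command", "body": {"targets": [{"linear": [-0.002, -0.003, -0.001], "angular": [0, 0, 0], "hand": 0}, {"linear": [0.008, -0.0035, -0.018], "angular": [0, 0, 0], "hand": 0}, {"linear": [0.018, -0.004, -0.036], "angular": [0, 0, 0], "hand": 0}, {"linear": [0.028, -0.0045, -0.053], "angular": [0, 0, 0], "hand": 0}, {"linear": [0.038, -0.005, -0.07], "angular": [0, 0, 0], "hand": 0}]}}

```text
time_s: 6.75
tool_pos: [0.5557, 0.0559, 0.151]
eef_rot: [2.639, 0.005, 1.51]
wrist_force: [-25.3, 2.6, 22.6]
opening: 0.0156
```

```bash
python3 go.py -0.0002 -0.1006 0.014
```

```text
t 6.75 tcp dock [ 0.0027 -0.0996  0.0665] F dock [-10.8   1.1  32.3] open 0.0156
turn [ 0.0023 -0.0135  0.0005]
shift units [ 0.0591 -0.0061 -0.1173]
```

```bash
python3 held.py w4
python3 - <<'E'
from dk import *
d=np.load('wrist.npz')
im=cv2.imread('pics/w4.png')[130:260,250:480];cv2.imwrite('pics/w4c.png',cv2.resize(im,None,fx=3.4,fy=3.4,interpolation=cv2.INTER_CUBIC))
E
```

```text
z 0.0 67 x [-0.007   0.0072] y [-0.0376 -0.0374 -0.0372]
z 0.01 49 x [-0.0069  0.0076] y [-0.037  -0.0367 -0.0365]
z 0.02 44 x [-0.0066  0.007 ] y [-0.0363 -0.0361 -0.0359]
z 0.03 45 x [-0.007   0.0074] y [-0.0356 -0.0354 -0.0352]
z 0.04 37 x [-0.0067  0.0071] y [-0.0349 -0.0347 -0.0345]
z 0.05 29 x [-0.0065  0.0069] y [-0.0341 -0.034  -0.0338]
shoulder z -0.008942635170560403 865
```

View pics/w4c.png

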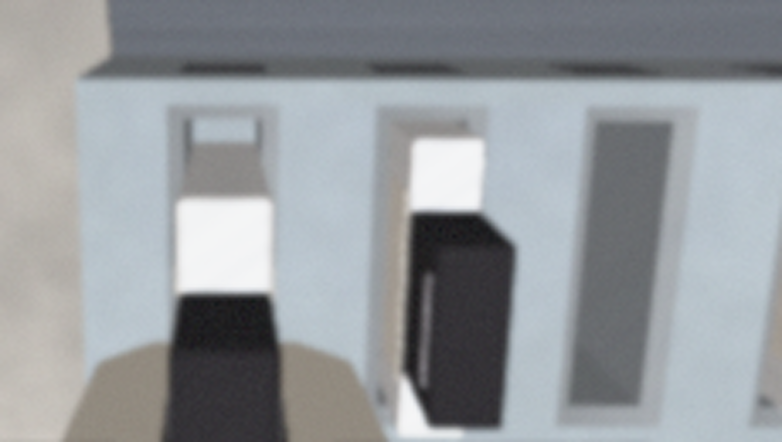

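The drive's +x edge caught on the mouth and turned the drive 3.9° in the grip. I'll back off, turn the tool to compensate, settle and re-measure.

Emit:
{"method": "arm_command", "body": {"targets": [{"linear": [-0.015, 0.001, 0.026], "angular": [0, 0, 0], "hand": 0}, {"linear": [-0.03, 0.002, 0.052], "angular": [0, 0, 0], "hand": 0}, {"linear": [-0.045, 0.003, 0.078], "angular": [0.0015, 0.022, 0], "hand": 0}, {"linear": [-0.045, 0.003, 0.078], "angular": [0.003, 0.043, 0], "hand": 0}, {"linear": [-0.045, 0.003, 0.078], "angular": [0.003, 0.043, 0], "hand": 0}]}}

```text
time_s: 7.3
tool_pos: [0.5435, 0.0566, 0.1841]
eef_rot: [2.699, 0.001, 1.508]
wrist_force: [0.9, 0.2, -2.5]
opening: 0.0157
```

Emit:
{"method": "arm_command", "body": {"targets": [{"linear": [0, 0, 0], "angular": [0, 0, 0], "hand": 0}, {"linear": [0, 0, 0], "angular": [0, 0, 0], "hand": 0}, {"linear": [0, 0, 0], "angular": [0, 0, 0], "hand": 0}, {"linear": [0, 0, 0], "angular": [0, 0, 0], "hand": 0}, {"linear": [0, 0, 0], "angular": [0, 0, 0], "hand": 0}]}}

```text
time_s: 7.8
tool_pos: [0.542, 0.0576, 0.1827]
eef_rot: [2.702, 0.003, 1.511]
wrist_force: [0.0, -0.1, -2.4]
opening: 0.0158
```

```bash
cat > held2.py <<'E'
# held drive and the dock, both from the same wrist picture, in dock coordinates
from dk import *
c,d,T,W=wr(sys.argv[1]);L=dock(W)
g=(abs(T[...,0])<.0085)&(T[...,1]<-.03)&(T[...,1]>-.045)&(T[...,2]>-.005)&(T[...,2]<.065)&(L[...,2]>.003)
q=L[g];t=T[g]
b=np.polyfit(q[:,2],q[:,0],1)
print('tcp',dock(d['tp']).round(4),'n',len(q),'near face: slope',b[0].round(4),'drive centre u at h=0',(b[1]+.036*np.cos(b[0])).round(4))
print('v of edges low end',np.percentile(q[q[:,2]<q[:,2].min()+.02][:,1],[3,97]).round(4),'high end',np.percentile(q[q[:,2]>q[:,2].max()-.02][:,1],[3,97]).round(4))
f=(abs(L[...,2])<.003)&(abs(L[...,0])<.06)&(abs(L[...,1])<.15);q=L[f]
print('face h',np.median(q[:,2]).round(4),'u rng',np.percentile(q[:,0],[.2,99.8]).round(4),'v rng',np.percentile(q[:,1],[.2,99.8]).round(4))
g=(abs(L[...,2]-.05)<.005)&(abs(L[...,1])<.14)&(abs(L[...,0])<.05)&(abs(T[...,0])>.02)
n,l,st,ce=cv2.connectedComponentsWithStats(g.astype(np.uint8))
for i in range(1,n):
    if st[i,4]>300:print('neck',np.round(cv2.minAreaRect(L[l==i][:,:2].astype(np.float32))[0],4))
E
python3 held2.py w5; python3 go.py 0 -.1005 .092
```

```text
tcp [ 0.0066 -0.0988  0.1009] n 316 near face: slope 0.0129 drive centre u at h=0 0.0038
v of edges low end [-0.106  -0.0919] high end [-0.1058 -0.0915]
face h -0.0003 u rng [-0.0467  0.0485] v rng [-0.1348  0.1343]
neck [-0.0002 -0.0505]
neck [-0.0002  0.0492]
neck [-0.0002  0.0994]
t 7.85 tcp dock [ 0.0067 -0.0989  0.1009] F dock [-0.7 -0.6 -1.9] open 0.0157
turn [-0.0012 -0.0532  0.0004]
shift units [-0.0036 -0.0039 -0.0278]
```

Emit:
{"method": "arm_command", "body": {"targets": [{"linear": [0.001, -0.002, -0.01], "angular": [-0.0005, -0.008, 0], "hand": 0}, {"linear": [0.003, -0.004, -0.022], "angular": [-0.0005, -0.008, 0], "hand": 0}, {"linear": [0.003, -0.0045, -0.033], "angular": [-0.0005, -0.008, 0], "hand": 0}, {"linear": [0.003, -0.0045, -0.033], "angular": [-0.0005, -0.008, 0], "hand": 0}, {"linear": [0.003, -0.0045, -0.033], "angular": [-0.0005, -0.008, 0], "hand": 0}]}}

```text
time_s: 8.35
tool_pos: [0.5434, 0.0555, 0.1696]
eef_rot: [2.689, 0.003, 1.51]
wrist_force: [0.5, -0.6, -1.5]
opening: 0.0155
```

Emit:
{"method": "arm_command", "body": {"targets": [{"linear": [0, 0, 0], "angular": [0, 0, 0], "hand": 0}, {"linear": [0, 0, 0], "angular": [0, 0, 0], "hand": 0}, {"linear": [0, 0, 0], "angular": [0, 0, 0], "hand": 0}, {"linear": [0, 0, 0], "angular": [0, 0, 0], "hand": 0}, {"linear": [0, 0, 0], "angular": [0, 0, 0], "hand": 0}]}}

```text
time_s: 8.85
tool_pos: [0.5434, 0.0554, 0.1698]
eef_rot: [2.689, 0.003, 1.51]
wrist_force: [0.3, 0.7, -1.9]
opening: 0.0155
```

```bash
python3 held2.py w6; python3 go.py 0 -.1005 .084
```

```text
tcp [ 0.0015 -0.1009  0.089 ] n 316 near face: slope -0.0004 drive centre u at h=0 0.0
v of edges low end [-0.1078 -0.0939] high end [-0.1079 -0.0936]
face h -0.0003 u rng [-0.0467  0.0486] v rng [-0.1349  0.1344]
neck [-0.0005 -0.0505]
neck [-0.      0.0494]
neck [-0.0001  0.0992]
t 8.9 tcp dock [ 0.0015 -0.1009  0.089 ] F dock [-0.8  0.6 -2. ] open 0.0162
turn [-0.0008 -0.045   0.0008]
shift units [ 0.003   0.0008 -0.0126]
```

The drive is now straight with its centre at u = 0 and v = −0.1009. I'll ease it in.

Emit:
{"method": "arm_command", "body": {"targets": [{"linear": [0.006, -0.0003, -0.011], "angular": [0, 0, 0], "hand": 0}, {"linear": [0.0125, -0.0006, -0.022], "angular": [0, 0, 0], "hand": 0}, {"linear": [0.019, -0.001, -0.033], "angular": [0, 0, 0], "hand": 0}, {"linear": [0.025, -0.0015, -0.043], "angular": [0, 0, 0], "hand": 0}, {"linear": [0.025, -0.0015, -0.043], "angular": [0, 0, 0], "hand": 0}]}}

```text
time_s: 9.4
tool_pos: [0.5534, 0.0548, 0.1516]
eef_rot: [2.69, 0.004, 1.51]
wrist_force: [-0.9, -0.0, -1.9]
opening: 0.0159
```

```bash
python3 held2.py w7; python3 go.py 0.0015 -.1007 .06
```

```text
tcp [ 0.0011 -0.1008  0.0682] n 316 near face: slope 0.001 drive centre u at h=0 -0.0005
v of edges low end [-0.1077 -0.0938] high end [-0.1078 -0.0935]
face h -0.0003 u rng [-0.0468  0.0484] v rng [-0.135   0.1343]
neck [-0.0003 -0.0506]
neck [-0.0002  0.0494]
neck [0.     0.0993]
t 9.45 tcp dock [ 0.0012 -0.1008  0.0686] F dock [-0.8  0.3 -1.2] open 0.016
turn [-0.0005 -0.0456  0.0007]
shift units [ 0.0113 -0.0004 -0.0182]
```

Emit:
{"method": "arm_command", "body": {"targets": [{"linear": [0.007, -0.0003, -0.01], "angular": [0, -0.0005, 0], "hand": 0}, {"linear": [0.0135, -0.0006, -0.021], "angular": [0, -0.0005, 0], "hand": 0}, {"linear": [0.02, -0.001, -0.032], "angular": [0, -0.0005, 0], "hand": 0}, {"linear": [0.026, -0.0015, -0.043], "angular": [0, -0.0005, 0], "hand": 0}, {"linear": [0.026, -0.0015, -0.043], "angular": [0, -0.0005, 0], "hand": 0}]}}

```text
time_s: 9.95
tool_pos: [0.5638, 0.0542, 0.1346]
eef_rot: [2.689, 0.004, 1.51]
wrist_force: [-0.2, 0.8, -2.2]
opening: 0.016
```

```bash
python3 go.py 0.0015 -.1007 .028;python3 held2.py w8
```

```text
t 9.95 tcp dock [ 0.0016 -0.1008  0.0482] F dock [-1.3  0.8 -1.8] open 0.016
turn [-0.0004 -0.0452  0.0007]
shift units [ 0.0251 -0.0012 -0.0439]
tcp [ 0.0016 -0.1008  0.0482] n 272 near face: slope 0.0004 drive centre u at h=0 0.0
v of edges low end [-0.108  -0.0939] high end [-0.1079 -0.0935]
face h -0.0003 u rng [-0.0464  0.0485] v rng [-0.1349  0.1343]
neck [-0.0039 -0.0506]
neck [0.0002 0.0489]
neck [0.0002 0.095 ]
```

Emit:
{"method": "arm_command", "body": {"targets": [{"linear": [0.009, -0.0005, -0.015], "angular": [0, 0, 0], "hand": 0}, {"linear": [0.0175, -0.001, -0.03], "angular": [0, 0, 0], "hand": 0}, {"linear": [0.026, -0.0015, -0.045], "angular": [0, 0, 0], "hand": 0}, {"linear": [0.035, -0.002, -0.06], "angular": [0, 0, 0], "hand": 0}, {"linear": [0.035, -0.002, -0.06], "angular": [0, 0, 0], "hand": 0}]}}

```text
time_s: 10.5
tool_pos: [0.5778, 0.0534, 0.1102]
eef_rot: [2.689, 0.004, 1.51]
wrist_force: [0.7, 0.4, -2.7]
opening: 0.0156
```

```bash
python3 go.py 0.0015 -.1007 .012
```

```text
t 10.5 tcp dock [ 0.0016 -0.1007  0.0201] F dock [-0.7  0.4 -2.7] open 0.0156
turn [-0.0002 -0.0454  0.0005]
shift units [ 0.01   -0.0005 -0.0176]
```

Emit:
{"method": "arm_command", "body": {"targets": [{"linear": [0.003, 0, -0.005], "angular": [0, 0, 0], "hand": 0}, {"linear": [0.006, 0, -0.01], "angular": [0, 0, 0], "hand": 0}, {"linear": [0.0085, -0.0005, -0.015], "angular": [0, 0, 0], "hand": 0}, {"linear": [0.0105, -0.0005, -0.0185], "angular": [0, 0, 0], "hand": 0}, {"linear": [0.0105, -0.0005, -0.0185], "angular": [0, 0, 0], "hand": 0}]}}

```text
time_s: 11.0
tool_pos: [0.582, 0.0534, 0.1039]
eef_rot: [2.688, 0.003, 1.511]
wrist_force: [-0.5, -0.8, -1.7]
opening: 0.0161
```

```bash
python3 go.py 0.0015 -.1007 .010;python3 held2.py w8;python3 held.py w8|tail -1
```

```text
t 11.0 tcp dock [ 0.0021 -0.1005  0.0126] F dock [-1.3 -0.8 -1.2] open 0.0161
turn [-0.001  -0.0445  0.0001]
shift units [ 0.0019 -0.0005 -0.0063]
tcp [ 0.0021 -0.1005  0.0126] n 121 near face: slope 0.0004 drive centre u at h=0 0.0005
v of edges low end [-0.1075 -0.0934] high end [-0.1075 -0.0934]
face h -0.0003 u rng [-0.0466  0.0403] v rng [-0.135   0.1042]
neck [-0.0112 -0.0506]
neck [-0.0082  0.0495]
shoulder z -0.008984134091435975 858
```

Emit:
{"method": "arm_command", "body": {"targets": [{"linear": [0.001, 0, -0.002], "angular": [0, 0, 0], "hand": 0}, {"linear": [0.002, 0, -0.004], "angular": [0, 0, 0], "hand": 0}, {"linear": [0.003, 0, -0.006], "angular": [0, 0, 0], "hand": 0}, {"linear": [0.003, 0, -0.006], "angular": [0, 0, 0], "hand": 0}, {"linear": [0.003, 0, -0.006], "angular": [0, 0, 0], "hand": 0}]}}

```text
time_s: 11.6
tool_pos: [0.5832, 0.0531, 0.1016]
eef_rot: [2.688, 0.003, 1.51]
wrist_force: [0.7, -1.7, -0.9]
opening: 0.0156
```

```bash
python3 go.py 0.0015 -.1007 .010;python3 held2.py w8
```

```text
t 11.6 tcp dock [ 0.0019 -0.1008  0.01  ] F dock [ 0.3 -1.6 -1.2] open 0.0156
turn [-0.001  -0.0445  0.001 ]
shift units [-0.001   0.0002 -0.0004]
tcp [ 0.0019 -0.1008  0.01  ] n 100 near face: slope -0.0043 drive centre u at h=0 0.0004
v of edges low end [-0.1077 -0.0936] high end [-0.1077 -0.0936]
face h -0.0003 u rng [-0.0467  0.0385] v rng [-0.135   0.1009]
neck [-0.0117 -0.0507]
neck [-0.0079  0.0485]
```

Emit:
{"method": "arm_command", "body": {"targets": [{"linear": [0.001, 0, -0.002], "angular": [0, 0, 0], "hand": 0}, {"linear": [0.002, 0, -0.004], "angular": [0, 0, 0], "hand": 0}, {"linear": [0.0025, 0, -0.005], "angular": [0, 0, 0], "hand": 0}, {"linear": [0.0025, 0, -0.005], "angular": [0, 0, 0], "hand": 0}, {"linear": [0.0025, 0, -0.005], "angular": [0, 0, 0], "hand": 0}]}}

```text
time_s: 12.15
tool_pos: [0.5838, 0.0533, 0.1004]
eef_rot: [2.687, 0.002, 1.51]
wrist_force: [-5.7, 0.2, 7.1]
opening: 0.0158
```

```bash
python3 go.py 0.0015 -.1007 .010
python3 - <<'E'
from dk import *
c,d,T,W=wr('w9');L=dock(W)
g=(abs(L[...,1]+.1008)<.007)&(L[...,0]<-.023)&(L[...,0]>-.034)&(L[...,2]>.01)
print('shoulder h (home .020)',np.median(L[g][:,2]),g.sum())
E
```

```text
t 12.15 tcp dock [ 0.0019 -0.1006  0.0086] F dock [-1.4 -0.2  9. ] open 0.0158
turn [-0.0011 -0.0439  0.0007]
shift units [-0.0025 -0.0002  0.0025]
shoulder h (home .020) 0.019693573124388616 470
```

Floor contact reads 9 N and the shoulder is at 19.7 mm, where home is 20 mm. I'll release and retract along the bay axis.

Emit:
{"method": "arm_command", "body": {"targets": [{"linear": [0, 0, 0], "angular": [0, 0, 0], "hand": 0.3}, {"linear": [0, 0, 0], "angular": [0, 0, 0], "hand": 0.3}, {"linear": [0, 0, 0], "angular": [0, 0, 0], "hand": 0.3}, {"linear": [0, 0, 0], "angular": [0, 0, 0], "hand": 0.3}, {"linear": [-0.006, 0.0005, 0.011], "angular": [0, 0, 0], "hand": 0.3}]}}

```text
time_s: 12.7
tool_pos: [0.5818, 0.0531, 0.1035]
eef_rot: [2.689, 0.003, 1.51]
wrist_force: [0.2, -0.5, -0.8]
opening: 0.028
```

Emit:
{"method": "arm_command", "body": {"targets": [{"linear": [-0.025, 0.0015, 0.045], "angular": [0, 0, 0], "hand": 0.3}, {"linear": [-0.055, 0.003, 0.095], "angular": [0, 0, 0], "hand": 0.3}, {"linear": [-0.085, 0.005, 0.147], "angular": [0, 0, 0], "hand": 0.3}, {"linear": [-0.115, 0.007, 0.2], "angular": [0, 0, 0], "hand": 0.3}, {"linear": [-0.115, -0.1, 0.25], "angular": [0.005, 0.1, 0], "hand": 0.3}]}}

```text
time_s: 13.2
tool_pos: [0.5377, 0.0347, 0.193]
eef_rot: [2.744, 0.025, 1.505]
wrist_force: [1.5, -0.5, -0.8]
opening: 0.0281
```

```bash
cat > chk.py <<'E'
from dk import *
b=cap('top');W=cloud(b);W[...,2]-=.0012;L=dock(W)
for k in range(5):
    v=(k-2)*.05-.0003
    g=(abs(L[...,1]-v)<.014)&(abs(L[...,0])<.04)&(abs(L[...,2]-.05)<.008)
    if g.sum()>20:print(k,'necktop h',np.median(L[g][:,2]).round(4),np.round(cv2.minAreaRect(L[g][:,:2].astype(np.float32))[0],4),g.sum())
    else:print(k,'no neck at height',g.sum())
n=(abs(W[...,2]-.12)<.005)&(W[...,1]<-.2)&(W[...,1]>-.45)&(W[...,0]>.4)&(W[...,0]<.6)
c,l,st,ce=cv2.connectedComponentsWithStats(n.astype(np.uint8))
for i in range(1,c):
    if st[i,4]>40:print('spare',cv2.minAreaRect(W[l==i][:,:2].astype(np.float32)))
cv2.imwrite('pics/%s.png'%sys.argv[1],b['frame'][...,::-1])
E
python3 chk.py t3; python3 -c "from h import *;print(r.sense()['tool_pos'],r.sense()['eef_rot'])"
```

```text
0 necktop h 0.0498 [-0.0002 -0.1012] 131
1 necktop h 0.0501 [ 0.0001 -0.0503] 121
2 no neck at height 0
3 necktop h 0.0496 [-0.001   0.0491] 156
4 necktop h 0.05 [-0.0013  0.0991] 151
spare ((0.5216790437698364, -0.31124868988990784), (0.016437849029898643, 0.03898770362138748), 84.13124084472656)
spare ((0.5162602663040161, -0.3659399747848511), (0.016627272590994835, 0.03919534385204315), 84.42131042480469)
[0.54264769 0.02602192 0.19467112] [2.74130878 0.0275221  1.4910206 ]
```

```bash
cat > st.py <<'E'
from dk import *
s=r.sense();t=np.array(sys.argv[1:4],float)
print(s['time_s'],s['tool_pos'],s['eef_rot'],'turn',(Ro.from_euler('xyz',[np.pi,0,1.4702])*Ro.from_euler('xyz',s['eef_rot']).inv()).as_rotvec().round(4)/(np.pi/2),'shift',(t-s['tool_pos'])/.4,s['opening'])
E
python3 st.py .5234 -.312 .204
```

```text
13.25 [0.54264769 0.02602192 0.19467112] [2.74130878 0.0275221  1.4910206 ] turn [ 0.04017071  0.25222875 -0.01655211] shift [-0.04811922 -0.8450548   0.0233222 ] 0.027965230433717573
```

Emit:
{"method": "arm_command", "body": {"targets": [{"linear": [-0.007, -0.12, 0.02], "angular": [0.01, 0.063, -0.004], "hand": 0.3}, {"linear": [-0.014, -0.24, 0.023], "angular": [0.02, 0.126, -0.008], "hand": 0.35}, {"linear": [-0.02, -0.36, 0.023], "angular": [0.03, 0.19, -0.012], "hand": 0.43}, {"linear": [-0.028, -0.48, 0.023], "angular": [0.04, 0.252, -0.0165], "hand": 0.43}, {"linear": [-0.035, -0.6, 0.023], "angular": [0.04, 0.252, -0.0165], "hand": 0.43}]}}

```text
time_s: 13.75
tool_pos: [0.5292, -0.2024, 0.2]
eef_rot: [3.141, -0.004, 1.47]
wrist_force: [0.7, 0.0, -0.4]
opening: 0.0396
```

Emit:
{"method": "arm_command", "body": {"targets": [{"linear": [-0.007, -0.12, 0], "angular": [0, 0, 0], "hand": 0.43}, {"linear": [-0.013, -0.245, 0], "angular": [0, 0, 0], "hand": 0.43}, {"linear": [-0.013, -0.245, 0], "angular": [0, 0, 0], "hand": 0.43}, {"linear": [-0.013, -0.245, 0], "angular": [0, 0, 0], "hand": 0.43}, {"linear": [-0.013, -0.245, 0], "angular": [0, 0, 0], "hand": 0.43}]}}

```text
time_s: 14.25
tool_pos: [0.5224, -0.2949, 0.2005]
eef_rot: [-3.141, -0.005, 1.476]
wrist_force: [0.0, 1.3, -0.2]
opening: 0.04
```

```bash
python3 st.py .5234 -.312 .082
```

```text
14.25 [ 0.52235834 -0.29488695  0.20054735] [-3.14075948 -0.00489208  1.47613712] turn [-0.0031831  -0.00025465 -0.00375606] shift [ 0.00260415 -0.04278262 -0.29636838] 0.040017890042120044
```

Emit:
{"method": "arm_command", "body": {"targets": [{"linear": [0.0025, -0.043, 0], "angular": [-0.003, 0, -0.004], "hand": 0.43}, {"linear": [0.0025, -0.043, -0.04], "angular": [-0.003, 0, -0.004], "hand": 0.43}, {"linear": [0.0025, -0.043, -0.08], "angular": [-0.003, 0, -0.004], "hand": 0.43}, {"linear": [0.0025, -0.043, -0.12], "angular": [-0.003, 0, -0.004], "hand": 0.43}, {"linear": [0.0025, -0.043, -0.12], "angular": [-0.003, 0, -0.004], "hand": 0.43}]}}

```text
time_s: 14.75
tool_pos: [0.5218, -0.3135, 0.1508]
eef_rot: [-3.137, -0.0, 1.469]
wrist_force: [-0.4, 0.5, -0.4]
opening: 0.0401
```

```bash
python3 st.py .5234 -.312 .082;  python3 - <<'E'
from dk import *
c,d,T,W=wr('w10')
m=(abs(W[...,2]-.12)<.003)&(abs(W[...,1]+.312)<.02)&(abs(W[...,0]-.523)<.03)
print(cv2.minAreaRect(W[m][:,:2].astype(np.float32)),m.sum(),d['tp'])
E
```

```text
14.75 [ 0.52180027 -0.31353402  0.15083797] [-3.13729861e+00 -6.69072718e-05  1.46910327e+00] turn [-0.00031831 -0.00273747  0.00070028] shift [ 0.00399932  0.00383505 -0.17209491] 0.04012130609178766
((0.5230780839920044, -0.31190210580825806), (0.015739528462290764, 0.039656367152929306), 84.13441467285156) 1131 [ 0.52180027 -0.31353402  0.15083797]
```

Emit:
{"method": "arm_command", "body": {"targets": [{"linear": [0.003, 0.0035, -0.05], "angular": [0, -0.002, 0], "hand": 0.43}, {"linear": [0.003, 0.0035, -0.1], "angular": [0, -0.002, 0], "hand": 0.43}, {"linear": [0.003, 0.0035, -0.15], "angular": [0, -0.002, 0], "hand": 0.43}, {"linear": [0.003, 0.0035, -0.172], "angular": [0, -0.002, 0], "hand": 0.43}, {"linear": [0.003, 0.0035, -0.172], "angular": [0, -0.002, 0], "hand": 0.43}]}}

```text
time_s: 15.3
tool_pos: [0.5241, -0.3124, 0.0837]
eef_rot: [3.14, -0.0, 1.468]
wrist_force: [-0.1, -0.2, 0.5]
opening: 0.0399
```

Emit:
{"method": "arm_command", "body": {"targets": [{"linear": [0, 0, 0], "angular": [0, 0, 0], "hand": 0.43}, {"linear": [0, 0, 0], "angular": [0, 0, 0], "hand": 0.2}, {"linear": [0, 0, 0], "angular": [0, 0, 0], "hand": 0}, {"linear": [0, 0, 0], "angular": [0, 0, 0], "hand": 0}, {"linear": [0, 0, 0], "angular": [0, 0, 0], "hand": 0}]}}

```text
time_s: 15.8
tool_pos: [0.5244, -0.3126, 0.0845]
eef_rot: [3.138, 0.0, 1.468]
wrist_force: [-0.2, -0.1, 2.0]
opening: 0.016
```

```bash
python3 st.py .5234 -.312 .082
```

```text
15.8 [ 0.52438966 -0.31255502  0.08454891] [3.13785916e+00 3.93763427e-04 1.46791501e+00] turn [0.0005093  0.00235549 0.00146423] shift [-0.00247415  0.00138756 -0.00637227] 0.01604879104965618
```

Emit:
{"method": "arm_command", "body": {"targets": [{"linear": [0, 0, 0.03], "angular": [0, 0, 0], "hand": 0}, {"linear": [0, 0, 0.1], "angular": [0, 0, 0], "hand": 0}, {"linear": [0, 0, 0.2], "angular": [0, 0, 0.0], "hand": 0}, {"linear": [0, 0, 0.3], "angular": [0, 0, 0.027], "hand": 0}, {"linear": [0, 0, 0.4], "angular": [0, 0, 0.027], "hand": 0}]}}

```text
time_s: 16.3
tool_pos: [0.5236, -0.3122, 0.2459]
eef_rot: [3.139, -0.0, 1.511]
wrist_force: [0.3, -0.1, -1.9]
opening: 0.016
```

Emit:
{"method": "arm_command", "body": {"targets": [{"linear": [0, 0.1, 0.03], "angular": [-0.004, -0.067, 0], "hand": 0}, {"linear": [0, 0.2, 0.06], "angular": [-0.008, -0.133, 0], "hand": 0}, {"linear": [0, 0.3, 0.06], "angular": [-0.012, -0.2, 0], "hand": 0}, {"linear": [0, 0.4, 0.06], "angular": [-0.016, -0.267, 0], "hand": 0}, {"linear": [0, 0.5, 0.06], "angular": [-0.02, -0.333, 0], "hand": 0}]}}

```text
time_s: 16.8
tool_pos: [0.523, -0.111, 0.2686]
eef_rot: [2.611, -0.0, 1.51]
wrist_force: [1.0, 0.2, -2.7]
opening: 0.0159
```

Emit:
{"method": "arm_command", "body": {"targets": [{"linear": [0, 0.12, 0], "angular": [0, 0, 0], "hand": 0}, {"linear": [0, 0.24, 0], "angular": [0, 0, 0], "hand": 0}, {"linear": [0, 0.36, 0], "angular": [0, 0, 0], "hand": 0}, {"linear": [0, 0.48, 0], "angular": [0, 0, 0], "hand": 0}, {"linear": [0, 0.6, 0], "angular": [0, 0, 0], "hand": 0}]}}

```text
time_s: 17.3
tool_pos: [0.5232, 0.1293, 0.2688]
eef_rot: [2.614, 0.001, 1.51]
wrist_force: [0.4, 0.0, -1.6]
opening: 0.0157
```

```bash
python3 go.py -0.0002 -0.0006 .115
```

```text
t 17.3 tcp dock [ 0.0298 -0.0282  0.1869] F dock [-0.4  0.  -1.6] open 0.0157
turn [0.0009 0.0028 0.0006]
shift units [ 0.0291  0.0675 -0.1932]
```

Emit:
{"method": "arm_command", "body": {"targets": [{"linear": [-0.061, 0.073, -0.0375], "angular": [0.001, 0.003, 0.0005], "hand": 0}, {"linear": [-0.061, 0.073, -0.0375], "angular": [0.001, 0.003, 0.0005], "hand": 0}, {"linear": [-0.03, 0.071, -0.09], "angular": [0.001, 0.003, 0.0005], "hand": 0}, {"linear": [0, 0.069, -0.142], "angular": [0.001, 0.003, 0.0005], "hand": 0}, {"linear": [0.029, 0.0675, -0.193], "angular": [0.001, 0.003, 0.0005], "hand": 0}]}}

```text
time_s: 17.8
tool_pos: [0.5361, 0.1537, 0.1907]
eef_rot: [2.619, -0.001, 1.51]
wrist_force: [0.4, -0.3, -1.8]
opening: 0.0158
```

Emit:
{"method": "arm_command", "body": {"targets": [{"linear": [0, 0, 0], "angular": [0, 0, 0], "hand": 0}, {"linear": [0, 0, 0], "angular": [0, 0, 0], "hand": 0}, {"linear": [0, 0, 0], "angular": [0, 0, 0], "hand": 0}, {"linear": [0, 0, 0], "angular": [0, 0, 0], "hand": 0}, {"linear": [0, 0, 0], "angular": [0, 0, 0], "hand": 0}]}}

```text
time_s: 18.3
tool_pos: [0.5358, 0.1546, 0.1919]
eef_rot: [2.618, -0.002, 1.511]
wrist_force: [0.3, 0.4, -1.7]
opening: 0.016
```

```bash
python3 go.py -0.0002 -0.0006 .095; python3 held2.py w11; python3 held.py w11|tail -1
```

```text
t 18.3 tcp dock [ 0.0009 -0.0023  0.1148] F dock [-0.6  0.5 -1.6] open 0.016
turn [-0.0013  0.0002 -0.0001]
shift units [ 0.0226  0.0028 -0.0443]
tcp [ 0.0009 -0.0023  0.1148] n 533 near face: slope 0.0209 drive centre u at h=0 -0.0016
v of edges low end [-0.0091  0.0053] high end [-0.0098  0.0053]
face h -0.0004 u rng [-0.0466  0.0488] v rng [-0.135   0.1346]
neck [-0.0005 -0.1   ]
neck [-0.0006 -0.05  ]
neck [-0.0003  0.0495]
neck [-0.0002  0.0995]
shoulder z -0.00658362945363139 400
```

Emit:
{"method": "arm_command", "body": {"targets": [{"linear": [-0.0025, 0.004, -0.0015], "angular": [-0.002, -0.0133, 0], "hand": 0}, {"linear": [0.004, 0.0035, -0.013], "angular": [-0.002, -0.0133, 0], "hand": 0}, {"linear": [0.011, 0.003, -0.025], "angular": [-0.002, -0.0133, 0], "hand": 0}, {"linear": [0.018, 0.003, -0.037], "angular": [-0.002, -0.0133, 0], "hand": 0}, {"linear": [0.025, 0.0025, -0.049], "angular": [-0.002, -0.0133, 0], "hand": 0}]}}

```text
time_s: 18.9
tool_pos: [0.5462, 0.1554, 0.1707]
eef_rot: [2.599, 0.001, 1.511]
wrist_force: [-0.6, -0.6, -1.8]
opening: 0.016
```

Emit:
{"method": "arm_command", "body": {"targets": [{"linear": [0, 0, 0], "angular": [0, 0, 0], "hand": 0}, {"linear": [0, 0, 0], "angular": [0, 0, 0], "hand": 0}, {"linear": [0, 0, 0], "angular": [0, 0, 0], "hand": 0}, {"linear": [0, 0, 0], "angular": [0, 0, 0], "hand": 0}, {"linear": [0, 0, 0], "angular": [0, 0, 0], "hand": 0}]}}

```text
time_s: 19.4
tool_pos: [0.5458, 0.1556, 0.1715]
eef_rot: [2.598, 0.0, 1.511]
wrist_force: [-0.1, 0.2, -1.9]
opening: 0.0156
```

```bash
python3 go.py -0.0002 -0.0006 .095; python3 held2.py w12
```

```text
t 19.4 tcp dock [-0.0007 -0.0007  0.0922] F dock [-1.   0.2 -1.6] open 0.0156
turn [ 0.001   0.0127 -0.0001]
shift units [-0.0023  0.0004  0.0067]
tcp [-0.0007 -0.0007  0.0922] n 527 near face: slope -0.004 drive centre u at h=0 -0.0006
v of edges low end [-0.0079  0.0067] high end [-0.0081  0.0072]
face h -0.0004 u rng [-0.0468  0.0487] v rng [-0.135   0.1345]
neck [-0.0004 -0.1   ]
neck [-0.0003 -0.05  ]
neck [-0.0002  0.0495]
neck [-0.0001  0.0992]
```

Emit:
{"method": "arm_command", "body": {"targets": [{"linear": [0.0065, 0, -0.011], "angular": [0, 0.0025, 0], "hand": 0}, {"linear": [0.013, 0, -0.022], "angular": [0, 0.0025, 0], "hand": 0}, {"linear": [0.0195, -0.0005, -0.033], "angular": [0, 0.0025, 0], "hand": 0}, {"linear": [0.026, -0.001, -0.043], "angular": [0, 0.0025, 0], "hand": 0}, {"linear": [0.026, -0.001, -0.043], "angular": [0, 0.0025, 0], "hand": 0}]}}

```text
time_s: 19.95
tool_pos: [0.5564, 0.1549, 0.1533]
eef_rot: [2.603, 0.001, 1.511]
wrist_force: [0.4, -0.6, -0.7]
opening: 0.0156
```

```bash
python3 go.py -0.0002 -0.0006 .055; python3 held2.py w13
```

```text
t 19.95 tcp dock [-0.0006 -0.0008  0.0711] F dock [ 0.  -0.6 -0.9] open 0.0156
turn [0.0015 0.0095 0.0001]
shift units [ 0.021  -0.0008 -0.0344]
tcp [-0.0006 -0.0008  0.0711] n 527 near face: slope 0.0033 drive centre u at h=0 -0.001
v of edges low end [-0.0079  0.0066] high end [-0.0083  0.0072]
face h -0.0004 u rng [-0.0467  0.0486] v rng [-0.1347  0.1343]
neck [-0.0004 -0.1   ]
neck [-0.0002 -0.05  ]
neck [-0.0003  0.0494]
neck [-0.0001  0.0993]
```

Emit:
{"method": "arm_command", "body": {"targets": [{"linear": [0.0075, 0, -0.01], "angular": [0, -0.002, 0], "hand": 0}, {"linear": [0.014, 0, -0.021], "angular": [0, -0.002, 0], "hand": 0}, {"linear": [0.0205, -0.0005, -0.032], "angular": [0, -0.002, 0], "hand": 0}, {"linear": [0.0265, -0.001, -0.0425], "angular": [0, -0.002, 0], "hand": 0}, {"linear": [0.0265, -0.001, -0.0425], "angular": [0, -0.002, 0], "hand": 0}]}}

```text
time_s: 20.5
tool_pos: [0.5668, 0.1545, 0.1363]
eef_rot: [2.6, 0.001, 1.511]
wrist_force: [-0.5, 0.9, -1.7]
opening: 0.0158
```

```bash
python3 go.py -0.0002 -0.0006 .025; python3 held2.py w14|head -2
```

```text
t 20.5 tcp dock [-0.0001 -0.0006  0.0512] F dock [-1.3  0.9 -1.2] open 0.0158
turn [0.0014 0.0114 0.0001]
shift units [ 0.0325 -0.002  -0.0569]
tcp [-0.0001 -0.0006  0.0512] n 452 near face: slope 0.0126 drive centre u at h=0 -0.0007
v of edges low end [-0.0078  0.0067] high end [-0.0079  0.0072]
```

Emit:
{"method": "arm_command", "body": {"targets": [{"linear": [0.0095, -0.0005, -0.015], "angular": [0, -0.002, 0], "hand": 0}, {"linear": [0.018, -0.001, -0.03], "angular": [0, -0.002, 0], "hand": 0}, {"linear": [0.027, -0.0015, -0.045], "angular": [0, -0.002, 0], "hand": 0}, {"linear": [0.0355, -0.002, -0.06], "angular": [0, -0.002, 0], "hand": 0}, {"linear": [0.0355, -0.002, -0.06], "angular": [0, -0.002, 0], "hand": 0}]}}

```text
time_s: 21.05
tool_pos: [0.581, 0.1537, 0.1125]
eef_rot: [2.597, 0.001, 1.511]
wrist_force: [-0.1, 0.5, -2.5]
opening: 0.0154
```

```bash
python3 go.py -0.0002 -0.0006 .013; python3 held2.py w14|head -2
```

```text
t 21.05 tcp dock [ 0.0003 -0.0005  0.0235] F dock [-1.4  0.5 -2.1] open 0.0154
turn [0.0012 0.0135 0.0001]
shift units [ 0.012  -0.001  -0.0234]
tcp [ 0.0003 -0.0005  0.0235] n 276 near face: slope 0.0534 drive centre u at h=0 -0.0009
v of edges low end [-0.0077  0.0071] high end [-0.008   0.0075]
```

```bash
python3 held.py w15
python3 - <<'E'
im=__import__('cv2').imread('pics/w15.png')[120:300,220:440]
import cv2;cv2.imwrite('pics/w15c.png',cv2.resize(im,None,fx=3,fy=3,interpolation=cv2.INTER_CUBIC))
E
```

```text
z 0.0 98 x [-0.007   0.0072] y [-0.0371 -0.037  -0.0369]
z 0.01 79 x [-0.0069  0.0075] y [-0.0372 -0.037  -0.0369]
z 0.02 493 x [-0.0103  0.0104] y [-0.0445 -0.0428 -0.0392]
z 0.03 21 x [-0.0094  0.0096] y [-0.0356 -0.0343 -0.0324]
shoulder z -0.0066550341708481175 378
```

View pics/w15c.png

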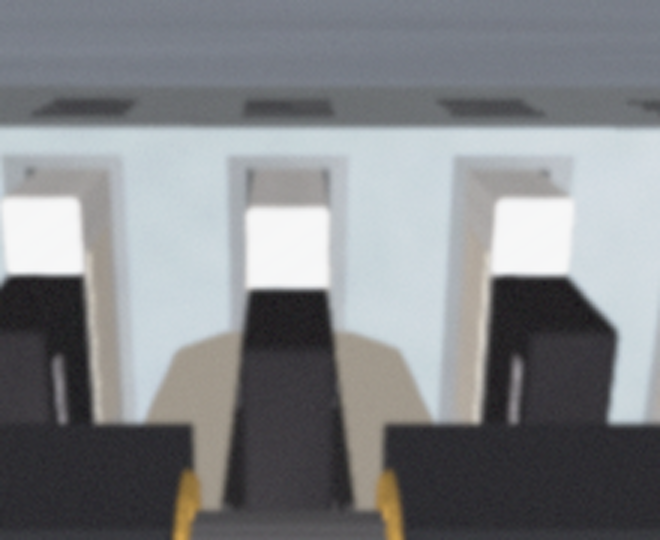

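The view shows the drive centred in the bay mouth at crop (288,180), flat to the tool, with the tool tilted 1.2° too far. I'll straighten it and continue.

Emit:
{"method": "arm_command", "body": {"targets": [{"linear": [0.001, 0, 0], "angular": [0.001, 0.007, 0], "hand": 0}, {"linear": [0.004, 0, -0.006], "angular": [0.001, 0.013, 0], "hand": 0}, {"linear": [0.0075, -0.0005, -0.012], "angular": [0.001, 0.013, 0], "hand": 0}, {"linear": [0.011, -0.0005, -0.018], "angular": [0.001, 0.013, 0], "hand": 0}, {"linear": [0.011, -0.0005, -0.018], "angular": [0.001, 0.013, 0], "hand": 0}]}}

```text
time_s: 21.65
tool_pos: [0.5853, 0.1537, 0.1056]
eef_rot: [2.617, 0.0, 1.511]
wrist_force: [-0.7, -0.4, -1.9]
opening: 0.016
```

```bash
python3 go.py 0 -0.0006 .0125; python3 held.py w16|head -2
```

```text
t 21.65 tcp dock [ 0.0005 -0.0003  0.0154] F dock [-1.5 -0.4 -1.3] open 0.016
turn [ 0.0002  0.0008 -0.0001]
shift units [ 0.0024 -0.001  -0.0069]
z 0.0 99 x [-0.0069  0.0074] y [-0.0371 -0.037  -0.0368]
z 0.01 568 x [-0.0103  0.0103] y [-0.0449 -0.0427 -0.0389]
```

Press down 4 mm to the floor, slowly.

Emit:
{"method": "arm_command", "body": {"targets": [{"linear": [0.0015, 0, -0.0025], "angular": [0, 0, 0], "hand": 0}, {"linear": [0.003, 0, -0.005], "angular": [0, 0, 0], "hand": 0}, {"linear": [0.0045, 0, -0.0075], "angular": [0, 0, 0], "hand": 0}, {"linear": [0.005, 0, -0.0085], "angular": [0, 0, 0], "hand": 0}, {"linear": [0.005, 0, -0.0085], "angular": [0, 0, 0], "hand": 0}]}}

```text
time_s: 22.2
tool_pos: [0.5861, 0.1539, 0.1044]
eef_rot: [2.615, 0.0, 1.512]
wrist_force: [-11.2, -2.4, 14.9]
opening: 0.016
```

```bash
python3 go.py 0 -0.0006 .0125;  python3 - <<'E'
from dk import *
c,d,T,W=wr('w17');L=dock(W)
g=(abs(L[...,1]+.0005)<.007)&(L[...,0]<-.023)&(L[...,0]>-.034)&(L[...,2]>.01)
print('shoulder h (home .020)',np.median(L[g][:,2]),g.sum())
E
```

```text
t 22.2 tcp dock [0.0007 0.     0.0139] F dock [-2.1 -3.  18.4] open 0.016
turn [ 0.0002  0.0022 -0.0004]
shift units [ 0.0002 -0.0016 -0.0038]
shoulder h (home .020) 0.11507850108240462 2589
```

Run:
```python
from dk import *
c,d,T,W=wr('w18');L=dock(W)
g=(abs(L[...,1]+.0005)<.006)&(L[...,0]<-.022)&(L[...,0]>-.034)&(L[...,2]>.01)&(L[...,2]<.035)
print('shoulder h (home .020)',np.percentile(L[g][:,2],[10,50,90]),g.sum())
```

```text
shoulder h (home .020) [0.01883544 0.01969493 0.02042552] 410
```

Home: the shoulder is at 19.7 mm. I'll release and retract.

Emit:
{"method": "arm_command", "body": {"targets": [{"linear": [0, 0, 0], "angular": [0, 0, 0], "hand": 0.3}, {"linear": [0, 0, 0], "angular": [0, 0, 0], "hand": 0.3}, {"linear": [0, 0, 0], "angular": [0, 0, 0], "hand": 0.3}, {"linear": [0, 0, 0], "angular": [0, 0, 0], "hand": 0.3}, {"linear": [-0.006, 0.0005, 0.011], "angular": [0, 0, 0], "hand": 0.3}]}}

```text
time_s: 22.8
tool_pos: [0.585, 0.1536, 0.1063]
eef_rot: [2.617, 0.001, 1.511]
wrist_force: [-0.1, -0.5, -0.5]
opening: 0.028
```

Emit:
{"method": "arm_command", "body": {"targets": [{"linear": [-0.025, 0.0015, 0.045], "angular": [0, 0, 0], "hand": 0.3}, {"linear": [-0.055, 0.003, 0.095], "angular": [0, 0, 0], "hand": 0.3}, {"linear": [-0.085, 0.005, 0.147], "angular": [0, 0, 0], "hand": 0.3}, {"linear": [-0.115, 0.007, 0.2], "angular": [0, 0, 0], "hand": 0.3}, {"linear": [-0.16, 0.01, 0.28], "angular": [0, 0, 0], "hand": 0.3}]}}

```text
time_s: 23.3
tool_pos: [0.5199, 0.1575, 0.2188]
eef_rot: [2.619, 0.001, 1.511]
wrist_force: [0.4, -0.3, 0.6]
opening: 0.0279
```

Emit:
{"method": "arm_command", "body": {"targets": [{"linear": [-0.03, -0.1, 0.1], "angular": [0, 0, 0], "hand": 0.3}, {"linear": [-0.05, -0.2, 0.15], "angular": [0, 0, 0], "hand": 0.3}, {"linear": [-0.05, -0.3, 0.2], "angular": [0, 0, 0], "hand": 0.3}, {"linear": [-0.05, -0.3, 0.2], "angular": [0, 0, 0], "hand": 0.3}, {"linear": [-0.05, -0.3, 0.2], "angular": [0, 0, 0], "hand": 0.3}]}}

```text
time_s: 23.8
tool_pos: [0.5012, 0.034, 0.3006]
eef_rot: [2.613, 0.001, 1.503]
wrist_force: [0.1, 1.0, -0.2]
opening: 0.0281
```

```bash
python3 chk.py t4; python3 -c "
from h import *
s=r.sense();print(s['time_s'],s['tool_pos'],s['wrist_force'])"
```

```text
0 necktop h 0.0503 [-0.0014 -0.1011] 148
1 necktop h 0.0498 [-0.001  -0.0505] 149
2 necktop h 0.0498 [-0.0013 -0.0004] 156
3 necktop h 0.0499 [-0.0013  0.0491] 150
4 necktop h 0.05 [-0.0003  0.0992] 155
spare ((0.5161663889884949, -0.36565452814102173), (0.01674238219857216, 0.03916921839118004), 82.67878723144531)
23.85 [0.50096432 0.0362968  0.29964038] [0.52475611 0.62778381 0.05573172]
```

View pics/t4.png

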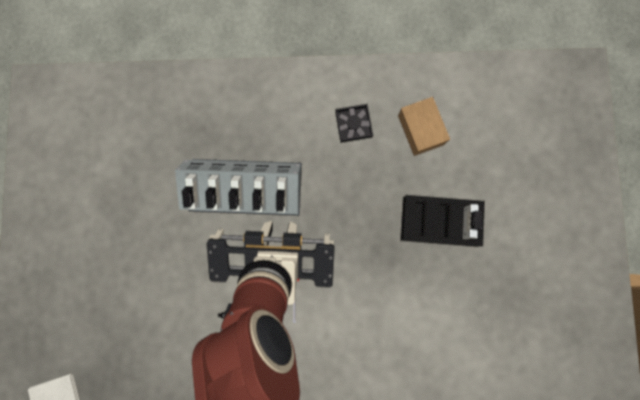

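All five bays hold a drive at equal height. The left-over spare at (474,222), the fan and the carton have not moved. I'll hand in.

```bash
python3 -c "
from station import r
print(r.close_job())"
```

```text
the job is handed in; nothing more can be done
None
```

I found bays 0 and 2 empty and slid a spare fully home into each, then handed in the job at about 24 s. The close-out gives no verdict.

**First insertion:** on the first try at bay 0, the drive caught the mouth at about 32 N and turned about 4° in the grip. I backed off, straightened it, re-centred it and inserted it slowly without trouble. Bay 2 went in cleanly.

**Last checks:**
- **Depth:** all five neck tops stand 49.8–50.3 mm above the dock face, against a nominal 50 mm. They sit within about 1.5 mm of centre.
- **Seating:** the shoulders of both inserted drives measured 19.7 mm above the face, against 20 mm when home. One bay 2 shoulder reading was wrong because its mask picked up other parts. I repeated it with a tighter mask.
- **Other items:** the left-over spare measured within 1 mm of where it started. The fan and carton look unmoved in the last top view. The screwdriver was hidden under the arm in that view, so I did not check it at the end, but the tool never went near it.
- **Release:** the gripper was open and clear at 0.30 m above the bench, and the wrist force was about zero.

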